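Hold the bench drain flap open with its lever

TASK

Open the drain box for a colleague to clear its strainer: with the fingertips slide the wooden stop along the bench out from under the lever (do not squeeze, lift or tip it), then press the long end of the lever right down to the end of its travel, so that its short end raises the heavy flap. The program finishes while holding: fingers still pressing the lever fully down. Do not touch the flap itself, and leave everything else on the bench where it stands.

Things in the scene. Friction and masses are not known exactly. Their poses are not given: they have to be found in the camera images.
- drain: Fixed steel drain box and lever stand. Origin on the bench under the lever's pivot; +z up, +y from pivot to box; the lever lies in the plane x=0. Box: x +-80, y 30 to 190, 56 high, covered by the flap. Pivot pin along x, 68 above the bench, between cheeks (x +-22, y +-17, 86 high). Base plate 4 thick, x +-85, y -30 to 200.
- lever (a joint): Straight steel bar 20 wide, 12 thick on the pivot: long arm 182 towards -y, short arm 80 towards +y under the flap. 0 at rest, tilted 0.25 rad, long end up. Grows (rad) as the long end is pressed down, to the end of travel at 0.40. Pressing the pad takes about 6 to 12 N, more only against the end stop. The flap's weight returns it to 0 when released.
- lever_pad (a point): Centre of the top face of the rubber pad on the lever's long end, where it is pressed; moves with the lever. Pad 30 wide (x), 36 along the bar; the point is 165 along the bar from the pivot and 10 above the bar's centreline: 118 above the bench at rest, 53 at the end of travel, shifting about 7 horizontally.
- flap (a joint): Heavy steel flap, 152 x 152 x 6, about 1.1 kg, lying on the box and hinged along the box edge nearest the pivot (y=30, 64 above the bench). 0 shut; grows (rad) as its far edge rises, to about 0.68 with the lever fully down. Falls shut when the lever is released.
- flap_edge (a point): Middle of the flap's free edge, the one farthest from the pivot, at its top face.
- stop: Loose wooden stop, about 0.25 kg, sliding easily, under the lever's long arm, which it blocks. Origin: centre of the underside of its toe, a block 40 x 40 x 70 high under the bar, with a gap above. +x runs across the lever (roughly the drain's +x): a foot 32 wide, 18 high (to x=92) joins it to an upright. Toe is clear when its centre is over 30 beside the bar's centreline.
- stop_upright (a point): Centre of the inner face (the one towards the lever) of the stop's upright, 55 above the bench. The upright is 32 wide, 18 thick, 85 high; this face is 62 from the toe's centre along +x. The space between toe and upright is 42 wide above the foot: a closed fingertip let down there, beside the bar, can push the upright outward (+x), low down, and the toe follows.
- black_pot: Bystander, to be left alone: small black plastic pot with a seedling, 64 dia x 60 high plus leaves, standing beside the lever on its -x side. Origin at the centre of its underside.
- seedling_pot: Bystander, to be left alone: small black plastic pot with a seedling, 60 dia x 55 high plus leaves, standing beyond the free end of the lever. Origin at the centre of its underside.
- jar: Bystander, to be left alone: closed amber jar, 48 dia x 65 high, standing beside the drain box's front corner on its +x side. Origin at the centre of its underside.
- clay_pot: Bystander, to be left alone: terracotta pot, 90 dia x 85 high. Origin at the centre of its underside.
- feed_bottle: Bystander, to be left alone: white bottle, 68 dia x 170 high. Origin at the centre of its underside.
- spade: Bystander, to be left alone: flat steel hand scraper with a wooden handle, lying on the bench. Origin at the centre of its underside.
- marker: Bystander, to be left alone: felt marker lying on the bench, 12 dia x 130 long. Origin at the centre of its underside.
There are look-alikes about, which are no part of the job. Of the things like the stop, leave any that is turquoise; of the rest the larger one is meant.

How it is judged:
On the way, in this order (a step that is already met when the one before it is completed fails the run):
1. the stop is out from under the lever ((x of stop in the frame of drain above 0.03 m or x of stop in the frame of drain below -0.03 m or y of stop in the frame of drain below -0.205 m) and value of joint lever below 0.1 rad), for 0.2 s.
2. the fingers press the lever fully down and the flap is raised (value of joint lever above 0.36 rad and value of joint flap above 0.55 rad and contact force between the fingers and lever above 1 N), for 0.3 s.
At the end, for the whole second after the job is handed in: Fingers press the lever with over 1 N, lever beyond 0.36 of its 0.40 rad, flap raised beyond 0.55 rad; stop upright on the bench, its toe centre over 30 mm to the side of the lever's centreline (or beyond the lever's free end), not touching the lever (all of step 2 and (x of stop in the frame of drain above 0.03 m or x of stop in the frame of drain below -0.03 m or y of stop in the frame of drain below -0.205 m) and height (world z) of stop below 0.008 m and angle between stop's own z axis and vertical below 0.15 rad and contact force between stop and lever below 0.2 N); the arm keeps its last pose, push and grip.
It fails at once if the stop is lifted or tipped (height (world z) of stop above 0.012 m or angle between stop's own z axis and vertical above 0.3 rad).
It fails at once if the stop is squeezed or struck (over 18 N from the fingers) (contact force between the fingers and stop above 18 N).
It fails at once if the robot touches the flap (contact force between any of the fingers, the arm and flap above 1 N).
It fails at once if a bystander is displaced by more than 30 mm (distance of any of black_pot, seedling_pot, jar, clay_pot, feed_bottle, spade, marker from where it was at the start of the episode above 0.03 m).
It also fails if it takes over 35 s, if anything falls off the work surface, if the arm or the gripper's body presses on something with over 40 N, if the wrist force passes 120 N, or if a joint passes its speed limit or range.

ROBOT

A 6-joint arm with a two-finger parallel gripper is mounted at the origin on the work surface. World frame = base frame: x ahead of the robot, y to its left, z up, the work surface at z = 0. Lengths are in m, angles in rad, forces in N, time in s.
With the tool pointing down it reaches from about 0.35 to 0.975 m from the base axis. Payload 4.9 kg.
Tool frame: the origin (TCP) lies on the centre line of the jaws, within the pads' length; the fingertips stand 22 mm ahead of it and the grasp point (between the pads) lies 3 mm ahead of it (manip.tcp_to_tips is the distance from the TCP to the fingertips, in m); z points along the fingers, x is the direction in which the jaws open and shut, and the axes are right-handed (so a half turn about z gives the same grasp; the last joint's range is limited). The gripper opens to 85 mm and grips with 20 to 120 N. Pads are 22 mm wide; open, the fingers measure 114 mm over their backs; the gripper's body (76 mm by 85 mm) begins 54 mm behind the grasp point. The pads swing forward as they close: fully open they stand 13 mm farther back than shut.
Start: joints at [1.118, 0.053, 1.613, -0, 1.476, -0.119], TCP at [0.205, 0.59, 0.228] pointing down, gripper open.
Joint ranges: [-3.01, 3.01], [-1.01, 2.22], [0.06, 2.58], [-1.02, 4.17], [0.09, 2.62], [-3.14, 3.14]. Speed limits (rad/s): [2.57, 2.57, 3.14, 3.14, 3.14, 3.14].

INTERFACE

Orientations are given as a unit quaternion [w, x, y, z].
In Python, from plant import manip gives the robot as it stands.
- The arm moves only by the shell command python3 -m pendant 'ROWS'. ROWS is a JSON object of lists of equal length, an entry for each row: "linear": the shift along the tool's x, y, z in cm, a list of three; "rotation": the turn, a rotation vector about the tool's x, y, z in degrees, a list of three; "grip": the closure, from 0 (fully open) to 1 (shut). A call has exactly 10 rows; each row is the pose to reach, as a shift and turn from the pose commanded when the call began, along the tool's axes at that moment; what a row does not reach only later rows make up. A row lasts 1/12 s, in which the tool goes at most 41.7 mm and 7.16 degrees, less where a joint would pass 70% of its speed; a pose out of reach is approached as far as the arm can. A call with a gripper value outside its range is refused whole. The fingers move at their own pace and stop on an object; the grip force is fixed at half the most. Time passes only in rows, so rows that repeat a pose let the fingers close, or fill a call up. It gives the time, the measured TCP pose, the force and the opening at its end, in the units of the state.
- manip.state(): the state, without advancing time (a new reading comes with each control period).
- manip.grab_frame(name): name is "scene" or "top" or "wrist"; returns the picture (400x640x3 uint8, red, green, blue); there is no depth.
- manip.calibration(name): a dict with "fx", "fy", "cx", "cy" (pixels), "k1" (the pictures are not rectified: a ray, as slopes to the right and down, at radius r is drawn at 1 + k1 r^2 times it, then the intrinsics apply), "cam_to_world" (4x4, takes a point from camera to world coordinates). Camera axes: x right, y up, looking along -z (the intrinsics and any distortion apply to the point x, -y, -z); pixel columns grow to the right and rows downward; lengths in m; the calibration is good to about 2 mm. A picture is of the moment at which its call begins: read the wrist's pose just before it. calibration takes no time and is no camera call; for the wrist camera it gives the pose at the moment of the call.
- manip.job_done(): hands the job in, once; it reports no verdict.
The state is a dict: "time": time; "joint_pos": joint angles; "joint_vel": joint speeds; "joint_efforts": joint torques, N m; "tool_pos": TCP position; "tool_rot": TCP orientation; "contact_force": force on the tool from outside, world axes, zero at the start; "ft_torque": the same for the moment, N m; "gripper_width": opening from 0.0 (shut) to 1.0 (fully open).
Only numpy, scipy, OpenCV 4.12 (cv2) and the standard library are available. Lean on these libraries where they do the work, as an engineer would, in place of code of your own. Each camera call takes 0.05 s, during which the arm holds its last target. There are 200 camera calls.

## Working session

There is one attempt and no reset: what is moved stays moved. The work goes in short steps, Python scripts to look and compute and a shell command to move; the robot and the scene stay as the last step left them, time stands still between calls to the robot, and variables do not carry over. Pictures are saved under pics/ and viewed, about 8 in all and at most 12, crops included, and the job is handed in when it is done.

```bash
mkdir -p pics; cat > h.py <<'E'
import numpy as np, cv2
from plant import manip
def K(c): return np.array([[c['fx'],0,c['cx']],[0,c['fy'],c['cy']],[0,0,1.]])
def ray(name,u,v,c=None):
    c=c or manip.calibration(name); p=cv2.undistortPoints(np.array([[[u,v]]],float),K(c),np.array([c['k1'],0,0,0.]))[0,0]
    T=np.array(c['cam_to_world']); return T[:3,3],T[:3,:3]@np.array([p[0],-p[1],-1])
def at(name,u,v,z,c=None):
    o,d=ray(name,u,v,c); return o+d*(z-o[2])/d[2]
def proj(name,P,c=None):
    c=c or manip.calibration(name); T=np.array(c['cam_to_world']); q=(np.atleast_2d(P)-T[:3,3])@T[:3,:3]; q=q*[1,-1,-1]
    return cv2.projectPoints(q,np.zeros(3),np.zeros(3),K(c),np.array([c['k1'],0,0,0.]))[0][:,0]
def snap(name,f,box=None,s=1):
    im=manip.grab_frame(name)[:,:,::-1]
    cv2.imwrite('pics/raw_'+f,im)
    if box: im=im[box[1]:box[3],box[0]:box[2]]
    cv2.imwrite('pics/'+f,cv2.resize(im,None,fx=s,fy=s,interpolation=cv2.INTER_CUBIC)); 
E
python3 - <<'E'
from h import *
np.set_printoptions(precision=3,suppress=True)
s=manip.state();print(s['time'],s['tool_pos'],s['tool_rot'])
for n in('scene','top'):
    c=manip.calibration(n);print(n,np.array(c['cam_to_world'])[:3,3],c['fx'],c['k1'])
snap('scene','s1.png',None,1.25);snap('top','t1.png',None,1.25)
E
```

```text
0.0 [0.204 0.59  0.226] [ 0.     0.815  0.58  -0.001]
scene [ 1.591 -0.024  0.726] 372.8304937175808 -0.08860519954517479
top [0.313 0.047 1.548] 507.77262747060377 0.007936491199581383
```

View pics/t1.png

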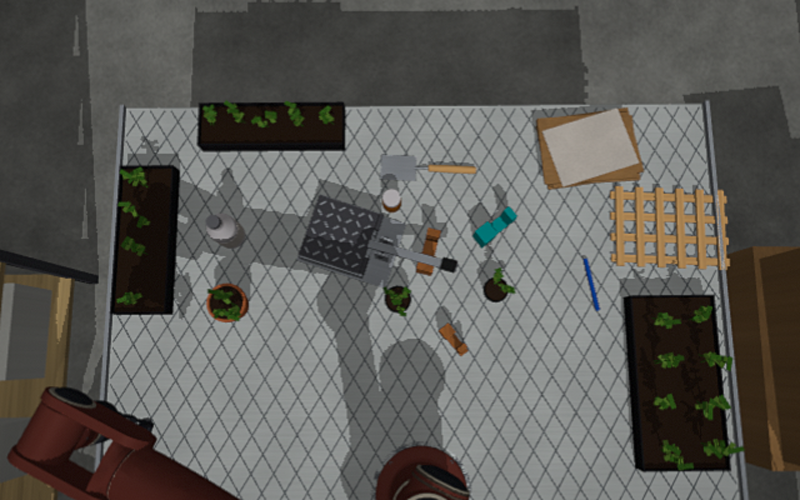

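View pics/s1.png

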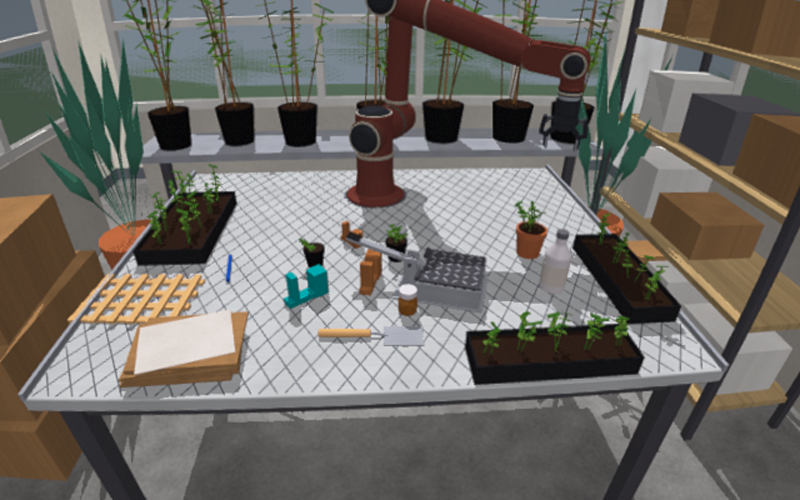

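Top: the box is at about (345,235) and the pad at (448,265). The large brown stop is at about (428,250), with its upright at (432,238). The turquoise look-alike is at (495,227) and the small brown one at (453,338). I'll enlarge this area next.

```bash
python3 - <<'E'
import cv2
im=cv2.imread('pics/raw_t1.png')[140:260,230:390]
cv2.imwrite('pics/t1c.png',cv2.resize(im,None,fx=5,fy=5,interpolation=cv2.INTER_CUBIC))
E
```

```text
(no output)
```

View pics/t1c.png

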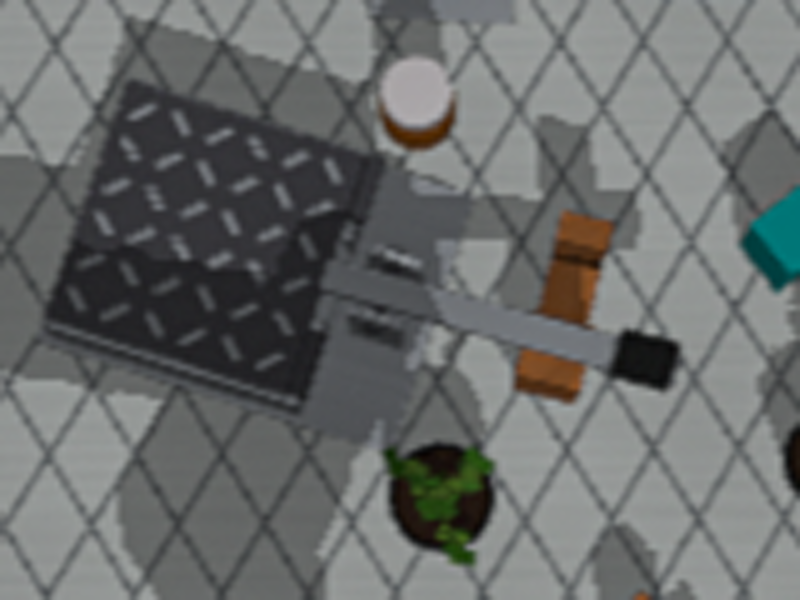

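```bash
python3 - <<'E'
from h import *
np.set_printoptions(precision=4,suppress=True)
f=lambda u,v,z:at('top',230+u/5-.4,140+v/5-.4,z)
pad=f(648,360,.118); 
A=f(128,83,.066);B=f(378,157,.066);D=f(300,412,.066)
print('pad',pad,'flap corners',A,B,D,np.linalg.norm(A-B),np.linalg.norm(B-D))
hm=(B+D)/2; print('hingemid',hm)
lev=f(345,278,.076) # near short arm/pivot
n=pad-hm;n[2]=0;print('dist',np.linalg.norm(n),'yaw -y dir',np.degrees(np.arctan2(n[1],n[0])))
e=(B-A);print('flap dir',np.degrees(np.arctan2(e[1],e[0])))
U=[f(*p,.085) for p in((562,212),(612,220),(602,265),(556,255))];print('upright top',U)
T=[f(*p,0) for p in((515,390),(575,402))];print('toe bottom',T)
T=[f(*p,.07) for p in((521,366),(582,378))];print('toe top',T)
print('pot',f(440,497,.06),'jar',f(417,92,.065),'pot2',at('top',495/1.25,290/1.25,.05))
E
```

```text
pad [ 0.5135 -0.0688  0.118 ] flap corners [0.691  0.2353 0.066 ] [0.6445 0.0857 0.066 ] [0.4917 0.132  0.066 ] 0.15670388912538857 0.15965938741147515
hingemid [0.5681 0.1088 0.066 ]
dist 0.18586063069211936 yaw -y dir -107.08417207808311
flap dir -107.2669476494198
upright top [array([ 0.6064, -0.0228,  0.085 ]), array([ 0.6014, -0.0521,  0.085 ]), array([ 0.5745, -0.0458,  0.085 ]), array([ 0.5807, -0.0189,  0.085 ])]
toe bottom [array([0.5122, 0.0038, 0.    ]), array([ 0.5044, -0.033 ,  0.    ])]
toe top [array([0.5173, 0.002 , 0.07  ]), array([ 0.5099, -0.0337,  0.07  ])]
pot [0.4416 0.0502 0.06  ] jar [0.6845 0.0621 0.065 ] pot2 [ 0.4612 -0.1821  0.05  ]
```

```bash
cat >> h.py <<'E'
from scipy.spatial.transform import Rotation as R
def need(p):
    s=manip.state(); w,x,y,z=s['tool_rot']; M=R.from_quat([x,y,z,w]).as_matrix()
    print('t',round(s['time'],2),'pos',np.round(s['tool_pos'],4),'F',np.round(s['contact_force'],1),'xang',round(np.degrees(np.arctan2(M[1,0],M[0,0])),1),'tilt',np.round(M[:,2],3),'need cm',np.round(M.T@(np.array(p)-s['tool_pos'])*100,2))
E
python3 -c "
from h import *
need([.575,-.028,.226]); print(manip.tcp_to_tips)"
```

```text
t 0.1 pos [0.2045 0.59   0.2265] F [ 0.2  0.2 -0.3] xang 70.9 tilt [-0.001 -0.002 -1.   ] need cm [-46.25  55.25   0.12]
0.022
```

```bash
python3 -m pendant '{"linear":[[-2.6,3.1,0],[-5.2,6.2,0],[-7.8,9.3,0],[-10.4,12.4,0],[-13,15.5,0],[-15.6,18.6,0],[-18.2,21.7,0],[-20.8,24.8,0],[-23.4,27.9,0],[-26,31,0]],"rotation":[[0,0,-6],[0,0,-6],[0,0,-6],[0,0,-6],[0,0,-6],[0,0,-6],[0,0,-6],[0,0,-6],[0,0,-6],[0,0,-6]],"grip":[1,1,1,1,1,1,1,1,1,1]}'; python3 -c "
from h import *
need([.575,-.028,.226])"
```

```text
time: 0.93
tool_pos: [0.4128, 0.2414, 0.2273]
tool_rot: [-0.0, 0.783, 0.622, -0.0]
contact_force: [0.7, 0.2, -0.4]
gripper_width: -0.001
t 0.93 pos [0.4128 0.2414 0.2273] F [ 0.7  0.2 -0.4] xang 76.9 tilt [-0. -0. -1.] need cm [-22.55  21.91   0.13]
```

```bash
python3 -m pendant '{"linear":[[-2.8,2.7,0],[-5.6,5.4,0],[-8.4,8.1,0],[-11.2,10.8,0],[-14,13.5,0],[-16.8,16.2,0],[-19.6,18.9,0],[-22.3,21.7,0],[-22.3,21.7,0],[-22.3,21.7,0]],"rotation":[[0,0,0],[0,0,0],[0,0,0],[0,0,0],[0,0,0],[0,0,0],[0,0,0],[0,0,0],[0,0,0],[0,0,0]],"grip":[1,1,1,1,1,1,1,1,1,1]}'; python3 -c "
from h import *
need([.575,-.028,.226])
c=manip.calibration('wrist');print(np.round(c['cam_to_world'],3))
snap('wrist','w1.png',None,1.25);print(proj('wrist',[[.59,-.031,.055],[.529,-.019,.07],[.5135,-.0688,.118],[.575,-.028,.02]],c)*1.25)"
```

```text
time: 1.77
tool_pos: [0.5733, -0.0248, 0.2266]
tool_rot: [-0.001, 0.784, 0.62, -0.001]
contact_force: [-1.4, -1.1, -0.9]
gripper_width: -0.0
t 1.77 pos [ 0.5733 -0.0248  0.2266] F [-1.4 -1.1 -0.9] xang 76.7 tilt [-0.002  0.001 -1.   ] need cm [-0.27  0.23  0.06]
[[ 0.229 -0.927 -0.296  0.497]
 [ 0.973  0.218  0.071 -0.006]
 [-0.001 -0.305  0.953  0.373]
 [ 0.     0.     0.     1.   ]]
[[397.49194595 244.37969895]
 [393.52814792 161.08816791]
 [298.75914498 164.07201072]
 [397.19305705 213.44429516]]
```

View pics/w1.png

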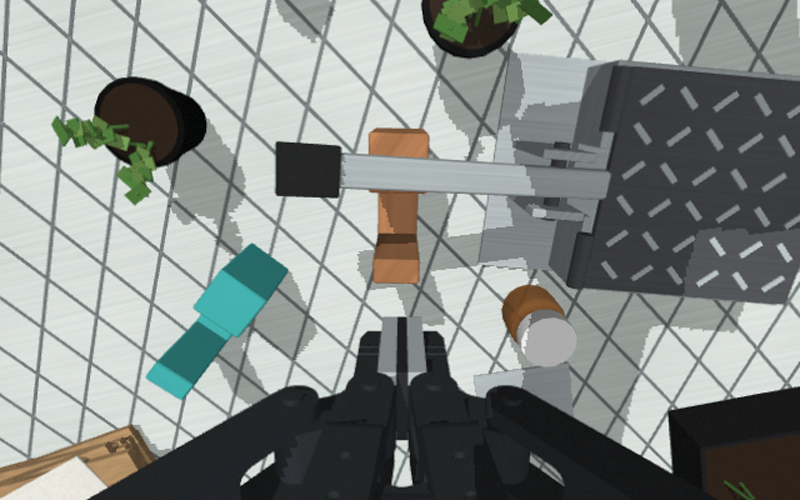

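Wrist: the pad is centred at (308,170) and the toe top spans (370–429, 131–192). The upright's inner face runs from the foot at v=234 up to the top edge at v=247, u 375–420. The fingertips are at (402,320).

```bash
python3 - <<'E'
from h import *
np.set_printoptions(precision=4,suppress=True)
f=lambda u,v,z:at('wrist',u/1.25-.1,v/1.25-.1,z)
O=np.array([.5597,.081,0]);a=np.radians(-17.2);Rz=np.array([[np.cos(a),-np.sin(a)],[np.sin(a),np.cos(a)]])
for n,p in dict(pad=(308,170,.118),toeL=(370,131,.07),toeR=(429,131,.07),toefL=(372,192,.07),toefR=(429,192,.07),inTopL=(377,247,.085),inTopR=(420,247,.085),inBotL=(377,234,.018),inBotR=(417,236,.018),outL=(373,280,.085),outR=(420,283,.085)).items():
    P=f(*p);print(n,P,'drain',((P-O)[:2])@Rz)
print(proj('wrist',[manip.state()['tool_pos']-np.array([0,0,.022])])*1.25)
E
```

```text
pad [ 0.5174 -0.0637  0.118 ] drain [ 0.0023 -0.1507]
toeL [ 0.5063 -0.0283  0.07  ] drain [-0.0187 -0.1202]
toeR [0.515 0.009 0.07 ] drain [-0.0214 -0.082 ]
toefL [ 0.5452 -0.0369  0.07  ] drain [ 0.021  -0.1169]
toefR [0.554  0.0007 0.07  ] drain [ 0.0183 -0.0784]
inTopL [ 0.5794 -0.0412  0.085 ] drain [ 0.055  -0.1109]
inTopR [ 0.586  -0.0132  0.085 ] drain [ 0.0529 -0.0822]
inBotL [ 0.5878 -0.0469  0.018 ] drain [ 0.0647 -0.1139]
inBotR [ 0.5969 -0.0155  0.018 ] drain [ 0.0641 -0.0812]
outL [ 0.6017 -0.0496  0.085 ] drain [ 0.0788 -0.1124]
outR [ 0.6112 -0.0188  0.085 ] drain [ 0.0787 -0.0801]
[[399.3084 308.8803]]
```

```bash
python3 -m pendant '{"linear":[[0,0.2,2],[0,0.2,4],[0,0.2,6],[0,0.2,8],[0,0.2,10],[0,0.2,12],[0,0.2,14],[0,0.2,15.1],[0,0.2,15.1],[0,0.2,15.1]],"rotation":[[0,0,0],[0,0,0],[0,0,0],[0,0,0],[0,0,0],[0,0,0],[0,0,0],[0,0,0],[0,0,0],[0,0,0]],"grip":[1,1,1,1,1,1,1,1,1,1]}'; python3 -c "
from h import *
need([.576,-.026,.072])
snap('wrist','w2.png',None,1.25)"
```

```text
time: 2.65
tool_pos: [0.5745, -0.0228, 0.0764]
tool_rot: [-0.0, 0.783, 0.622, -0.0]
contact_force: [-0.6, -1.2, 0.5]
gripper_width: 0.0
t 2.65 pos [ 0.5745 -0.0228  0.0764] F [-0.6 -1.2  0.5] xang 76.9 tilt [-0.001  0.    -1.   ] need cm [-0.28  0.22  0.44]
```

View pics/w2.png

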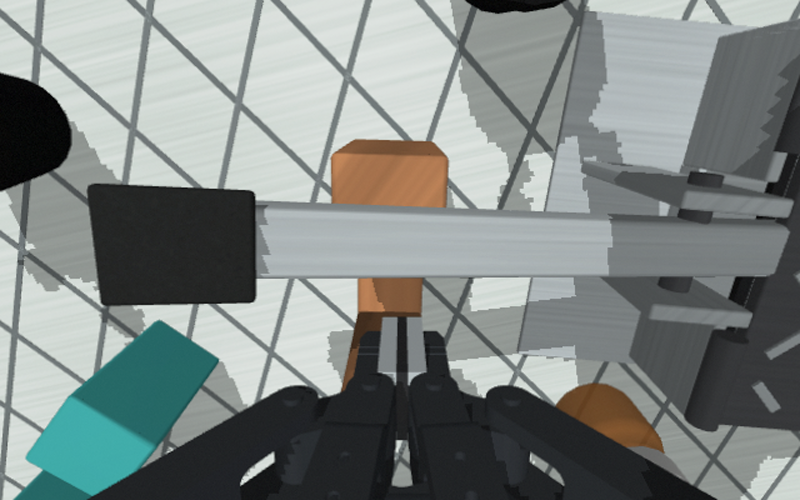

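Wrist: the fingertips (402,330) are in the gap beyond the foot (358–422), and the upright stands behind them, slightly to the left. I'll shift a little toward it and push gently.

```bash
python3 -m pendant '{"linear":[[-0.3,0,0.3],[-0.3,0.2,0.3],[-0.3,0.4,0.3],[-0.3,0.6,0.3],[-0.3,0.9,0.3],[-0.3,1.2,0.3],[-0.3,1.6,0.3],[-0.3,2.0,0.3],[-0.3,2.4,0.3],[-0.3,2.8,0.3]],"rotation":[[0,0,0],[0,0,0],[0,0,0],[0,0,0],[0,0,0],[0,0,0],[0,0,0],[0,0,0],[0,0,0],[0,0,0]],"grip":[1,1,1,1,1,1,1,1,1,1]}'; python3 -c "
from h import *
need([.576,-.026,.072])"
```

```text
time: 3.53
tool_pos: [0.6021, -0.033, 0.0736]
tool_rot: [-0.0, 0.783, 0.622, -0.0]
contact_force: [-1.7, -0.0, 2.3]
gripper_width: 0.003
t 3.53 pos [ 0.6021 -0.033   0.0736] F [-1.7 -0.   2.3] xang 76.9 tilt [-0.  0. -1.] need cm [ 0.09 -2.7   0.16]
```

```bash
python3 -m pendant '{"linear":[[0,0.4,0],[0,0.8,0],[0,1.2,0],[0,1.6,0],[0,2.0,0],[0,2.4,0],[0,2.8,0],[0,3.2,0],[0,3.5,0],[0,3.5,0]],"rotation":[[0,0,0],[0,0,0],[0,0,0],[0,0,0],[0,0,0],[0,0,0],[0,0,0],[0,0,0],[0,0,0],[0,0,0]],"grip":[1,1,1,1,1,1,1,1,1,1]}'; python3 -c "
from h import *
need([.576,-.026,.072])
snap('wrist','w3.png',None,1.25)"
```

```text
time: 4.37
tool_pos: [0.6366, -0.0411, 0.0736]
tool_rot: [0.0, 0.783, 0.622, 0.0]
contact_force: [0.4, -0.4, 0.3]
gripper_width: 0.001
t 4.37 pos [ 0.6366 -0.0411  0.0736] F [ 0.4 -0.4  0.3] xang 76.9 tilt [ 0.001 -0.    -1.   ] need cm [ 0.09 -6.25  0.16]
```

View pics/w3.png

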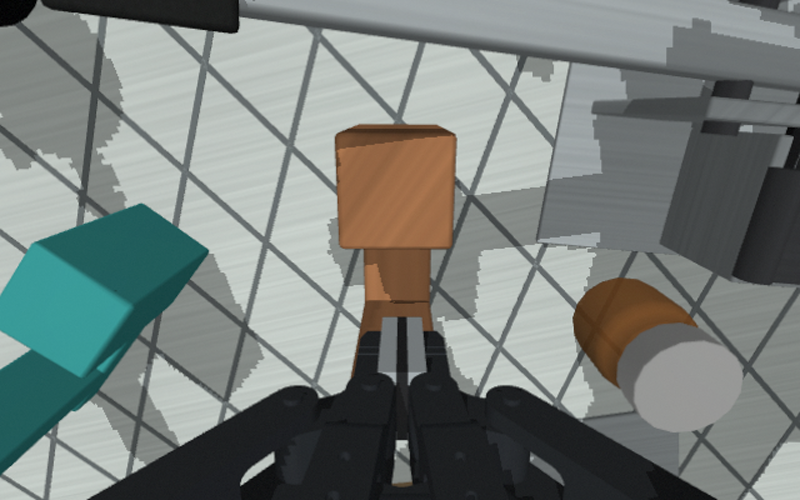

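Wrist: the toe top (336–456, 135–248) is now well clear of the bar, and the stop stands flat. Next I back off, raise and go over the pad.

```bash
python3 - <<'E'
from h import *
O=np.array([.5597,.081,0]);a=np.radians(-17.2);Rz=np.array([[np.cos(a),-np.sin(a)],[np.sin(a),np.cos(a)]])
P=at('wrist',397/1.25,191/1.25,.07);print('toe drain',(P-O)[:2]@Rz)
need([.5125,-.071,.18])
E
python3 -m pendant '{"linear":[[0,-0.4,0],[0,-0.6,-1],[0,-0.8,-3],[0,-0.8,-6],[0,-0.8,-9],[0,-0.8,-11],[0,-2.8,-11],[0.5,-5.5,-11],[0.5,-8,-11],[0.5,-9.5,-11]],"rotation":[[0,0,0],[0,0,0],[0,0,0],[0,0,0],[0,0,0],[0,0,0],[0,0,0],[0,0,0],[0,0,0],[0,0,0]],"grip":[1,1,1,1,1,1,1,1,1,1]}'; python3 -c "
from h import *
need([.5125,-.071,.18])"
```

```text
toe drain [ 0.05782831 -0.09820416]
t 4.42 pos [ 0.6364 -0.041   0.0736] F [-1.2 -0.9 -0.3] xang 76.9 tilt [ 0.001 -0.    -1.   ] need cm [ -5.73 -11.37 -10.65]
time: 5.25
tool_pos: [0.5424, -0.0137, 0.1843]
tool_rot: [0.0, 0.783, 0.622, 0.0]
contact_force: [0.9, 0.4, -0.4]
gripper_width: -0.002
t 5.25 pos [ 0.5424 -0.0137  0.1843] F [ 0.9  0.4 -0.4] xang 76.9 tilt [ 0.  0. -1.] need cm [-6.26 -1.62  0.43]
```

```bash
python3 -m pendant '{"linear":[[-2,-0.6,0],[-4,-1.2,0],[-6.2,-1.6,0],[-6.2,-1.6,0.3],[-6.2,-1.6,0.3],[-6.2,-1.6,0.3],[-6.2,-1.6,0.3],[-6.2,-1.6,0.3],[-6.2,-1.6,0.3],[-6.2,-1.6,0.3]],"rotation":[[0,0,4],[0,0,4],[0,0,4],[0,0,4],[0,0,4],[0,0,4],[0,0,4],[0,0,4],[0,0,4],[0,0,4]],"grip":[1,1,1,1,1,1,1,1,1,1]}'; python3 -c "
from h import *
need([.5125,-.071,.14])
snap('wrist','w4.png',None,1.25);print(proj('wrist',[[.5131,-.0693,.118],manip.state()['tool_pos']-np.array([0,0,.022])])*1.25)"
```

```text
time: 6.08
tool_pos: [0.5149, -0.0707, 0.1806]
tool_rot: [-0.0, 0.804, 0.594, -0.0]
contact_force: [-0.2, 0.7, -0.2]
gripper_width: 0.001
t 6.08 pos [ 0.5149 -0.0707  0.1806] F [-0.2  0.7 -0.2] xang 72.9 tilt [-0.  0. -1.] need cm [-0.1  -0.22  4.06]
[[401.62045696 269.73056547]
 [399.26359191 308.94998358]]
```

View pics/w4.png

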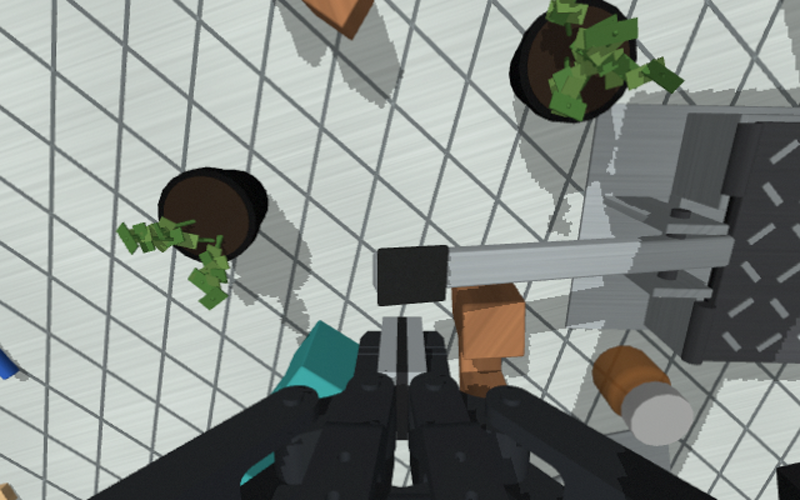

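Wrist: the pad's top face is centred at (412,275), spanning 378–447 by 246–305, and the stop stands clear to its right. I'll measure the pad.

```bash
python3 - <<'E'
from h import *
P=at('wrist',412/1.25,275/1.25,.118);print(P); need([P[0]-.002,P[1]-.003,.14])
for p in((378,248,.122),(447,246,.114),(447,302,.114),(379,305,.122)):print(at('wrist',p[0]/1.25,p[1]/1.25,p[2]))
E
```

```text
[ 0.5172524  -0.06520657  0.118     ]
t 6.13 pos [ 0.5149 -0.0708  0.1806] F [-0.1  0.4 -0.3] xang 72.9 tilt [-0.  0. -1.] need cm [ 0.26 -0.04  4.06]
[ 0.49789772 -0.07638551  0.122     ]
[ 0.50914516 -0.04467482  0.114     ]
[ 0.5381883  -0.05261169  0.114     ]
[ 0.52619735 -0.08503772  0.122     ]
```

```bash
python3 -m pendant '{"linear":[[0.2,0.1,1.5],[0.3,0.1,3],[0.3,0.1,3.8],[0.3,0.1,4.4],[0.2,0.1,5.2],[0.1,0.1,6],[0,0.1,6.8],[-0.1,0.1,7.6],[-0.2,0.1,8.4],[-0.2,0.1,9.2]],"rotation":[[0,0,0],[0,0,0],[0,0,0],[0,0,0],[0,0,0],[0,0,0],[0,0,0],[0,0,0],[0,0,0],[0,0,0]],"grip":[1,1,1,1,1,1,1,1,1,1]}'; python3 -c "
from h import *
need([.5125,-.071,.075])"
```

```text
time: 6.97
tool_pos: [0.5162, -0.0751, 0.0903]
tool_rot: [0.002, 0.805, 0.594, -0.0]
contact_force: [-2.9, -3.0, 8.4]
gripper_width: -0.002
t 6.97 pos [ 0.5162 -0.0751  0.0903] F [-2.9 -3.   8.4] xang 72.9 tilt [ 0.002 -0.004 -1.   ] need cm [ 0.29 -0.48  1.52]
```

```bash
python3 -m pendant '{"linear":[[0,0,0.4],[0,0,0.8],[0,0,1.1],[0,0,1.3],[0,0,1.4],[0,0,1.5],[0,0,1.6],[0,0,1.6],[0,0,1.6],[0,0,1.6]],"rotation":[[0,0,0],[0,0,0],[0,0,0],[0,0,0],[0,0,0],[0,0,0],[0,0,0],[0,0,0],[0,0,0],[0,0,0]],"grip":[1,1,1,1,1,1,1,1,1,1]}'; python3 -c "
from h import *
need([.5125,-.071,.075])"
```

```text
time: 7.8
tool_pos: [0.5163, -0.0752, 0.0744]
tool_rot: [0.002, 0.804, 0.594, -0.0]
contact_force: [-1.8, -3.6, 6.1]
gripper_width: -0.001
t 7.8 pos [ 0.5163 -0.0752  0.0744] F [-1.8 -3.6  6.1] xang 72.9 tilt [ 0.002 -0.004 -1.   ] need cm [ 0.29 -0.48 -0.06]
```

```bash
python3 -m pendant '{"linear":[[0,0,0.1],[0,0,0.2],[0,0,0.3],[0,0,0.3],[0,0,0.3],[0,0,0.3],[0,0,0.3],[0,0,0.3],[0,0,0.3],[0,0,0.3]],"rotation":[[0,0,0],[0,0,0],[0,0,0],[0,0,0],[0,0,0],[0,0,0],[0,0,0],[0,0,0],[0,0,0],[0,0,0]],"grip":[1,1,1,1,1,1,1,1,1,1]}'; python3 -c "
from h import *
need([.5125,-.071,.075])
snap('scene','s2.png',(240,130,440,260),4)"
```

```text
time: 8.63
tool_pos: [0.5162, -0.0753, 0.0714]
tool_rot: [0.002, 0.804, 0.594, -0.0]
contact_force: [-2.7, -3.6, 5.9]
gripper_width: 0.005
t 8.63 pos [ 0.5162 -0.0753  0.0714] F [-2.7 -3.6  5.9] xang 72.9 tilt [ 0.002 -0.004 -1.   ] need cm [ 0.3  -0.48 -0.36]
```

View pics/s2.png

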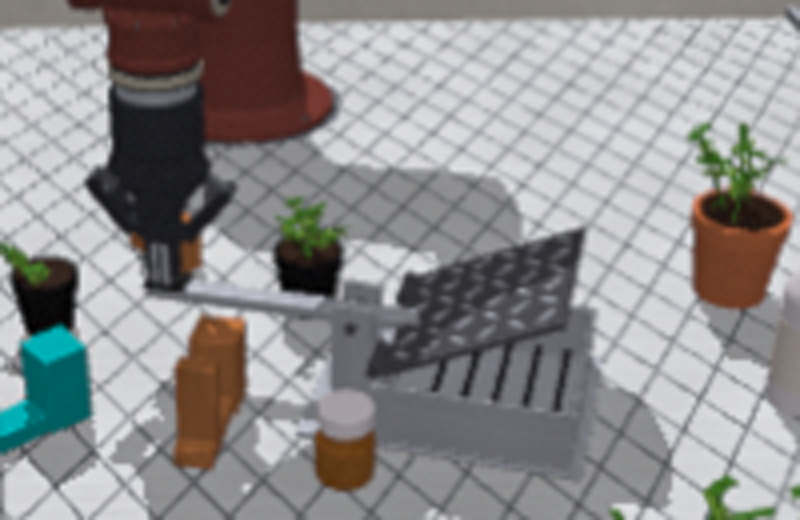

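Scene: the flap is raised (free edge at (585,230)), the fingers are on the pad at (165,285), and the stop stands clear at (210,390). The force hasn't risen, so the end stop isn't reached yet. I'll press further.

```bash
python3 -m pendant '{"linear":[[0,0,0.1],[0,0,0.2],[0,0,0.3],[0,0,0.4],[0,0,0.4],[0,0,0.4],[0,0,0.4],[0,0,0.4],[0,0,0.4],[0,0,0.4]],"rotation":[[0,0,0],[0,0,0],[0,0,0],[0,0,0],[0,0,0],[0,0,0],[0,0,0],[0,0,0],[0,0,0],[0,0,0]],"grip":[1,1,1,1,1,1,1,1,1,1]}'; python3 -c "
from h import *
need([.5125,-.071,.075])"
```

```text
time: 9.52
tool_pos: [0.5162, -0.0754, 0.0673]
tool_rot: [0.002, 0.804, 0.594, -0.0]
contact_force: [-2.3, -4.9, 4.8]
gripper_width: 0.007
t 9.52 pos [ 0.5162 -0.0754  0.0673] F [-2.3 -4.9  4.8] xang 72.9 tilt [ 0.002 -0.004 -1.   ] need cm [ 0.31 -0.48 -0.77]
```

```bash
python3 -c "
from h import *
snap('wrist','w5.png',(160,120,480,340),2.5)
O=np.array([.5597,.081,0]);a=np.radians(-17.2);Rz=np.array([[np.cos(a),-np.sin(a)],[np.sin(a),np.cos(a)]])
print('tcp drain',(manip.state()['tool_pos']-O)[:2]@Rz)"
```

```text
tcp drain [ 0.00469489 -0.16226878]
```

View pics/w5.png

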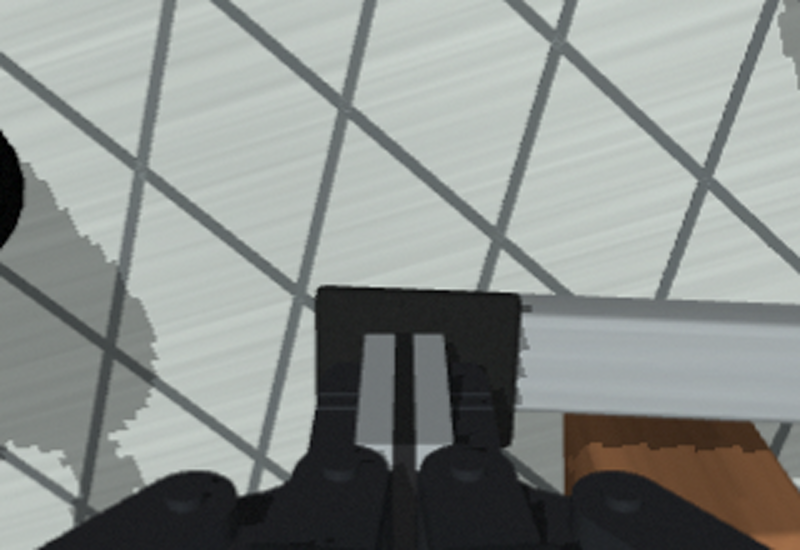

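Wrist: the fingers sit squarely mid-pad, with pad u 318–520, fingers centred at u 405. The tip height disagrees with the nominal 53 mm, so I'll check the flap angle in the scene camera.

```bash
python3 - <<'E'
from h import *
np.set_printoptions(precision=1,suppress=True)
O=np.array([.5597,.081,0]);a=np.radians(-17.2);M=np.array([[np.cos(a),-np.sin(a),0],[np.sin(a),np.cos(a),0],[0,0,1]])
snap('scene','s3.png',(300,160,420,250),6.5)
W=lambda p:(proj('scene',O+np.array(p)@M.T)[0]-[300,160])*6.5
for th in(0,.45,.55,.6,.68,.75):
    y=.03+.152*np.cos(th);z=.064+.152*np.sin(th)+.003
    print(th,W([.076,y,z]),W([-.076,y,z]),'hinge',W([.076,.03,.067]),W([-.076,.03,.067]))
for q in(.3,.36,.4):
    t=.25-q; print('lever',q,[W([.01,-s*np.cos(t),.068+s*np.sin(t)]) for s in(.03,.145)])
E
```

```text
0 [531.2 437.9] [557.8 272.1] hinge [212.9 393.4] [270.5 235.3]
0.45 [511.9 314.7] [541.  157.4] hinge [212.9 393.4] [270.5 235.3]
0.55 [498.5 287.8] [529.1 132.5] hinge [212.9 393.4] [270.5 235.3]
0.6 [490.6 274.6] [522.1 120.4] hinge [212.9 393.4] [270.5 235.3]
0.68 [476.3 254.1] [509.4 101.6] hinge [212.9 393.4] [270.5 235.3]
0.75 [462.3 236.8] [496.9  85.7] hinge [212.9 393.4] [270.5 235.3]
lever 0.3 [array([123. , 305.8]), array([-93.4, 285.9])]
lever 0.36 [array([123.2, 308.8]), array([-91.5, 300.3])]
lever 0.4 [array([123.5, 310.9]), array([-89.7, 309.8])]
```

View pics/s3.png

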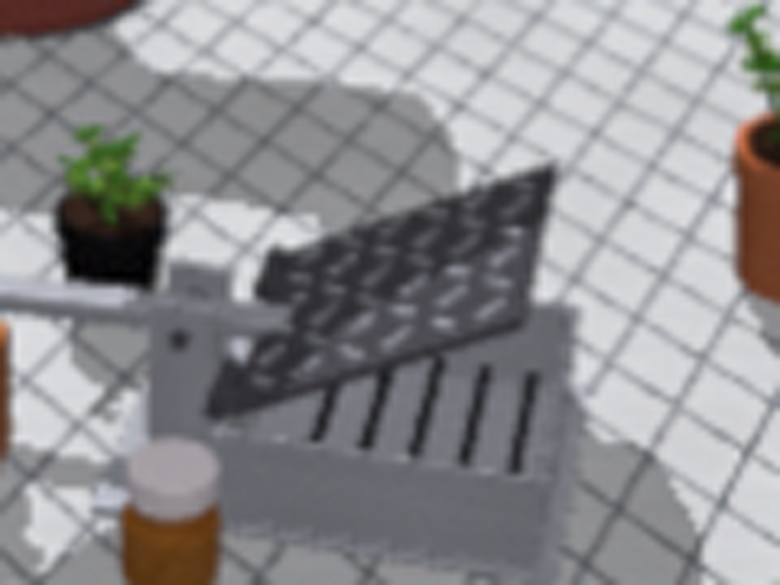

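The flap reads about 0.45 rad, so the lever is short of its stop despite the nominal tip height. I'll keep pressing until the force rises, easing outward slightly.

```bash
python3 -m pendant '{"linear":[[0,0,0.1],[0,0,0.2],[-0.1,0,0.3],[-0.1,0,0.4],[-0.2,0,0.5],[-0.2,0,0.6],[-0.2,0,0.6],[-0.2,0,0.6],[-0.2,0,0.6],[-0.2,0,0.6]],"rotation":[[0,0,0],[0,0,0],[0,0,0],[0,0,0],[0,0,0],[0,0,0],[0,0,0],[0,0,0],[0,0,0],[0,0,0]],"grip":[1,1,1,1,1,1,1,1,1,1]}'; python3 -c "
from h import *
need([.5125,-.071,.075])"
```

```text
time: 10.45
tool_pos: [0.5161, -0.0756, 0.0613]
tool_rot: [0.001, 0.805, 0.594, 0.001]
contact_force: [-0.3, 0.6, 6.3]
gripper_width: 0.001
t 10.45 pos [ 0.5161 -0.0756  0.0613] F [-0.3  0.6  6.3] xang 72.9 tilt [ 0.003 -0.    -1.   ] need cm [ 0.34 -0.48 -1.37]
```

```bash
python3 -m pendant '{"linear":[[0,0,0.1],[0,0,0.2],[0,0,0.3],[0,0,0.4],[0,0,0.5],[0,0,0.6],[0,0,0.6],[0,0,0.6],[0,0,0.6],[0,0,0.6]],"rotation":[[0,0,0],[0,0,0],[0,0,0],[0,0,0],[0,0,0],[0,0,0],[0,0,0],[0,0,0],[0,0,0],[0,0,0]],"grip":[1,1,1,1,1,1,1,1,1,1]}'; python3 -c "
from h import *
need([.5125,-.071,.075])
np.set_printoptions(precision=1,suppress=True)
snap('scene','s4.png',(240,130,440,260),4)"
```

```text
time: 11.28
tool_pos: [0.5162, -0.0755, 0.0553]
tool_rot: [0.001, 0.805, 0.594, 0.001]
contact_force: [-0.0, 1.6, 6.2]
gripper_width: -0.0
t 11.28 pos [ 0.5162 -0.0755  0.0553] F [-0.   1.6  6.2] xang 72.9 tilt [ 0.004 -0.    -1.   ] need cm [ 0.32 -0.48 -1.98]
```

View pics/s4.png

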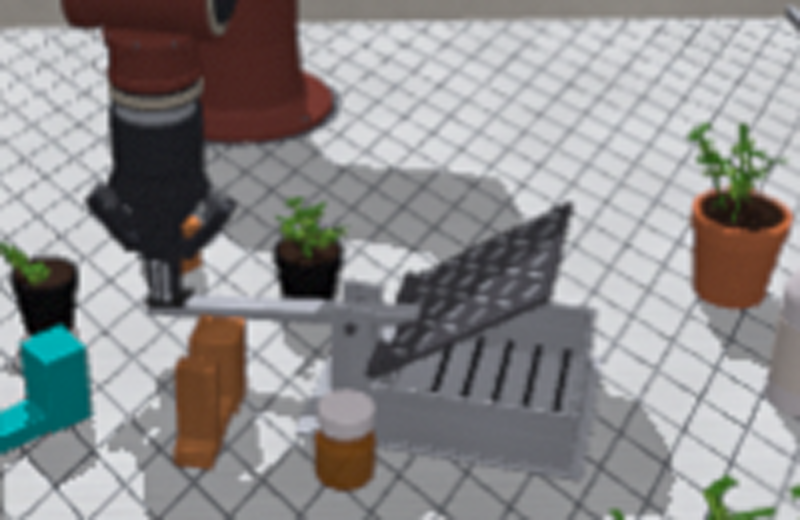

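Scene: the flap's free corner has risen to (572,205), which is about 0.53 rad. The stop and bystanders are unmoved. I keep pressing.

```bash
python3 -m pendant '{"linear":[[0,0,0.1],[0,0,0.2],[0,0,0.3],[0,0,0.4],[0,0,0.5],[0,0,0.6],[0,0,0.7],[0,0,0.8],[0,0,0.8],[0,0,0.8]],"rotation":[[0,0,0],[0,0,0],[0,0,0],[0,0,0],[0,0,0],[0,0,0],[0,0,0],[0,0,0],[0,0,0],[0,0,0]],"grip":[1,1,1,1,1,1,1,1,1,1]}'; python3 -c "
from h import *
need([.5125,-.071,.075])"
```

```text
time: 12.17
tool_pos: [0.5165, -0.0752, 0.0496]
tool_rot: [0.0, 0.805, 0.594, 0.001]
contact_force: [-5.7, 4.1, 19.2]
gripper_width: 0.001
t 12.17 pos [ 0.5165 -0.0752  0.0496] F [-5.7  4.1 19.2] xang 72.9 tilt [ 0.003  0.001 -1.   ] need cm [ 0.28 -0.5  -2.54]
```

One view is left, so I'll use a side-by-side of the scene and wrist views.

```bash
python3 - <<'E'
from h import *
np.set_printoptions(precision=1,suppress=True)
a1=manip.grab_frame('scene')[150:250,265:400,::-1];b=manip.grab_frame('wrist')[130:380,160:480,::-1]
cv2.imwrite('pics/m.png',np.vstack([cv2.resize(a1,(400,296),interpolation=2).repeat(1,0) if 0 else cv2.resize(a1,(405,300),interpolation=cv2.INTER_CUBIC),cv2.copyMakeBorder(cv2.resize(b,(384,300)),0,0,0,21,0)]))
cv2.imwrite('pics/m.png',np.hstack([cv2.resize(a1,(405,300),interpolation=cv2.INTER_CUBIC),cv2.resize(b,(384,300))]))
O=np.array([.5597,.081,0]);a=np.radians(-17.2);M=np.array([[np.cos(a),-np.sin(a),0],[np.sin(a),np.cos(a),0],[0,0,1]])
W=lambda p:(proj('scene',O+np.array(p)@M.T)[0]-[265,150])*3
for th in(.5,.55,.6,.68,.75):
    y=.03+.152*np.cos(th);z=.064+.152*np.sin(th)+.003
    print(th,W([.076,y,z]),W([-.076,y,z]),'hinge',W([.076,.03,.067]),W([-.076,.03,.067]))
s=manip.state();print(s['contact_force'],s['tool_pos'])
E
```

```text
0.5 [338.3 169. ] [352.1  96.9] hinge [203.3 211.6] [229.8 138.6]
0.55 [335.1 162.8] [349.2  91.2] hinge [203.3 211.6] [229.8 138.6]
0.6 [331.4 156.8] [346.   85.6] hinge [203.3 211.6] [229.8 138.6]
0.68 [324.8 147.3] [340.1  76.9] hinge [203.3 211.6] [229.8 138.6]
0.75 [318.4 139.3] [334.3  69.6] hinge [203.3 211.6] [229.8 138.6]
[-6.9  4.9 19.5] [ 0.5 -0.1  0. ]
```

View pics/m.png

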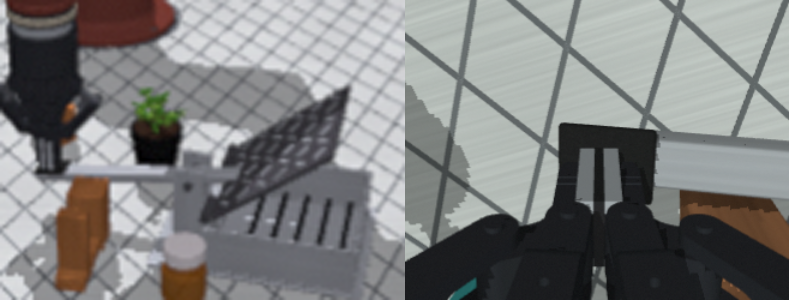

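```bash
python3 - <<'E'
from h import *
np.set_printoptions(precision=4,suppress=True)
A=(290,232.5);B=(370,238.3)
for z in(.02,.03,.04,.05,.055,.06,.07):
    a,b=at('wrist',*A,z),at('wrist',*B,z);print(z,np.linalg.norm(a-b)*1e3,a[:2],b[:2])
s=manip.state();print(s['tool_pos'],s['contact_force'],s['ft_torque'])
# stop moved? compare scene raw crops
n=manip.grab_frame('scene')[:,:,::-1].astype(np.uint8); 
for f in('s2','s3','s4'):
    o=cv2.imread(f'pics/raw_{f}.png')
    def cen(i):
        h=cv2.cvtColor(i[200:250,278:305],cv2.COLOR_BGR2HSV);m=cv2.inRange(h,(5,120,40),(20,255,255));M=cv2.moments(m,True);return np.array([M['m00'],M['m10']/M['m00'],M['m01']/M['m00']])
    print(f,cen(o),cen(n))
E
```

```text
0.02 42.342907762373734 [ 0.5074 -0.0885] [ 0.523  -0.0492]
0.03 39.928281677197134 [ 0.5036 -0.0864] [ 0.5183 -0.0493]
0.04 37.513655592020484 [ 0.4999 -0.0843] [ 0.5137 -0.0494]
0.05 35.09902950684388 [ 0.4961 -0.0821] [ 0.509  -0.0495]
0.055 33.89171646425555 [ 0.4942 -0.0811] [ 0.5067 -0.0496]
0.06 32.68440342166728 [ 0.4923 -0.08  ] [ 0.5044 -0.0496]
0.07 30.269777336490623 [ 0.4886 -0.0779] [ 0.4997 -0.0497]
[ 0.5166 -0.0751  0.0496] [-6.896   4.9487 19.4593] [0.8751 1.0763 0.0148]
s2 [483.      13.7702  26.9089] [487.      13.7598  26.7659]
s3 [483.      13.7702  26.9089] [487.      13.7598  26.7659]
s4 [487.      13.768   26.7618] [487.      13.7598  26.7659]
```

```bash
python3 -m pendant '{"linear":[[0,0,0.1],[0,0,0.2],[0,0,0.2],[0,0,0.2],[0,0,0.2],[0,0,0.2],[0,0,0.2],[0,0,0.2],[0,0,0.2],[0,0,0.2]],"rotation":[[0,0,0],[0,0,0],[0,0,0],[0,0,0],[0,0,0],[0,0,0],[0,0,0],[0,0,0],[0,0,0],[0,0,0]],"grip":[1,1,1,1,1,1,1,1,1,1]}'; python3 - <<'E'
from h import *
need([.5125,-.071,.075])
# flap corner motion between s4 and now, and reference shut flap in s1: topmost-right dark pixel of the flap
n=manip.grab_frame('scene')[:,:,::-1].copy();cv2.imwrite('pics/raw_now.png',n)
for f in('s1','s2','s3','s4','now'):
    i=cv2.cvtColor(cv2.imread(f'pics/raw_{f}.png'),cv2.COLOR_BGR2GRAY)[170:240,330:398]
    m=(i<85).astype(np.uint8);k,l,st,c=cv2.connectedComponentsWithStats(m);j=1+np.argmax(st[1:,4]);ys,xs=np.where(l==j);q=np.argmax(xs-ys);print(f,st[j],xs[q]+330,ys[q]+170)
O=np.array([.5597,.081,0]);a=np.radians(-17.2);M=np.array([[np.cos(a),-np.sin(a),0],[np.sin(a),np.cos(a),0],[0,0,1]])
for th in(0,.4,.5,.6,.68):print(th,proj('scene',O+np.array([-.076,.03+.152*np.cos(th),.067+.152*np.sin(th)])@M.T)[0])
E
```

```text
time: 13.15
tool_pos: [0.5167, -0.0751, 0.0493]
tool_rot: [0.0, 0.804, 0.594, 0.001]
contact_force: [-11.8, 6.1, 30.3]
gripper_width: 0.001
t 13.15 pos [ 0.5167 -0.0751  0.0493] F [-11.8   6.1  30.3] xang 72.9 tilt [ 0.002  0.001 -1.   ] need cm [ 0.28 -0.52 -2.57]
s1 [  1  28  57  35 956] 387 206
s2 [  1  18  55  42 931] 385 188
s3 [  1  16  54  44 909] 384 186
s4 [  1  11  52  48 840] 381 181
now [  1   9  50  49 756] 380 179
0 [385.82263004 201.86180825]
0.4 [383.98128114 186.15743429]
0.5 [382.37293141 182.28466999]
0.6 [380.32003287 178.52310971]
0.68 [378.36955233 175.6243549 ]
```

A further 2 mm of command moved the arm only 0.3 mm and added 11 N, so this is the hard end stop. The flap corner, corrected for its offset when shut, gives about 0.68 rad. I'll ease the push a little and hand in.

```bash
python3 -m pendant '{"linear":[[0,0,-0.1],[0,0,-0.1],[0,0,-0.1],[0,0,-0.1],[0,0,-0.1],[0,0,-0.1],[0,0,-0.1],[0,0,-0.1],[0,0,-0.1],[0,0,-0.1]],"rotation":[[0,0,0],[0,0,0],[0,0,0],[0,0,0],[0,0,0],[0,0,0],[0,0,0],[0,0,0],[0,0,0],[0,0,0]],"grip":[1,1,1,1,1,1,1,1,1,1]}'; python3 -c "
from h import *
need([.5125,-.071,.075]); print(manip.job_done())"
```

```text
time: 14.03
tool_pos: [0.5166, -0.0751, 0.0494]
tool_rot: [0.0, 0.804, 0.594, 0.001]
contact_force: [-9.3, 4.6, 23.5]
gripper_width: -0.002
t 14.03 pos [ 0.5166 -0.0751  0.0494] F [-9.3  4.6 23.5] xang 72.9 tilt [ 0.003  0.001 -1.   ] need cm [ 0.28 -0.51 -2.56]
the job is handed in; nothing more can be done
None
```

The drain box is open and I handed the job in at 14 s, with the fingers still holding the lever down. The hand-in gives no verdict.

- **Stop:** I pushed the brown stop along the bench by its upright. Its toe centre ended about 58 mm to the side of the lever. The stop stayed flat and did not move during the press.
- **Lever:** I pressed the pad until it met the hard end stop. There, 2 mm more of commanded push moved the arm only 0.3 mm and added 11 N. The final hold is about 23 N downward.
- **Flap:** The scene camera puts it at about 0.68 rad, after correcting for how its corner read when shut. Without that correction it reads about 0.6 rad.
- **Bystanders:** The ones visible in the last close views had not visibly moved. I did not measure the others at the end.

**What disagreed:**
- **Tip height:** At the end of travel the nominal fingertip height was about 27 mm, while the pad should be at 53 mm. The wrist view put the pad at about 48 mm, tilted as expected for fully down. I never found the cause, so I relied on the force rise and the flap angle.
- **Sideways force:** About 10 N of sideways force remained on the tool at the end. I took it to be friction on the pad and did not confirm it.

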